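# Unsnap and open the terminal cover of a power-supply chassis

### The job

Open the terminal cover on the power-supply chassis so that its terminals can be inspected: with the fingertips press the orange snap tab fully in, then push the released black cover along its guide rails, over the pressed tab, until it is completely off the terminal opening. The cover only slides: leave it lying flat on the chassis deck, without lifting or tipping it on the way, and leave the screwdriver, the reel and the jar where they are.

Things in the scene. Friction and masses are not known exactly. Their poses are not given: they have to be found in the camera images.
- chassis: Aluminium power-supply chassis fixed on the bench, footprint x -125..125, y -60..115 mm, flat deck at z = 50 mm. Origin at bench level on the centre line of the cover's lane; z up; its +x axis is the way the cover slides off. Blue capacitors and a transformer stand 36 mm above the deck along its y = 67..113 mm edge. Two rails, 10 mm tall, x -86..29 mm, inner faces at y = +-41.5 mm.
- opening (a point): Centre of the terminal opening, at deck level (chassis x = -45, y = 0, z = 50 mm), covered at the start. The opening is 60 mm (chassis x) x 56 mm, 20 mm deep, with a green terminal strip in it. Behind the cover, at chassis x = -85.5..-81.5 mm, two 3 mm tall back stops at y = +-(31..41) mm; between them the deck is clear for the fingers.
- deck_end (a point): Foot of the 8 mm tall dark end stop across the far end of the cover's lane, at deck level, chassis x = 115, y = 0 mm. From the rails' ends to here the deck is bare.
- cover: Black plastic cover, 70 mm (its x) x 80 mm x 22 mm tall, about 0.12 kg. Origin at the centre of its underside, axes as the chassis; seated at about chassis x = -45, z = 50 mm. Two skids at its sides carry it; between them its underside is 3.5 mm above the deck. Slides under 2 N once the tab is in. The opening is clear when its origin is past chassis x = 20 mm; against the end stop it is at 80.
- cover_back (a point): Middle of the cover's back face (the vertical face on its -x side, which must be pushed towards +x), 12 mm above the deck.
- tab (a joint): Depth of the snap tab in m: 0 to 0.002 as found (8.5 to 10.5 mm proud of the deck), 0.010 fully in (0.5 mm proud, practically flush). It moves straight down, resists with about 4 N and stays where it is left: no spring back. Under about 0.007 it blocks the cover; deeper, the cover passes over it.
- tab_pad (a point): The place to press, on the top face of the orange snap tab; it moves down with the tab. The top is 40 mm (chassis x -8..32 mm) x 30 mm; this point is at chassis x = 15, y = 0, 25 mm ahead of the seated cover's front face, 10.5 mm above the deck at joint 0.
- screwdriver: Screwdriver with red handle lying on the bench alongside the chassis, about 200 mm long; origin on the bench under it. A bystander.
- reel: Yellow reel standing on the bench, 56 mm diameter, 40 mm tall; origin at the centre of its underside. A bystander.
- jar: Amber jar with white cap standing on the bench, 44 mm diameter, 55 mm tall; origin at the centre of its underside. A bystander.
Not all that is in view belongs to the job. Of the things that look like the cover, the smallest one is meant.

How it is judged:
By the outcome, as a careful person would: the job done as asked, in the order asked, and still so for the second after the job is handed in, with the robot touching nothing.
It also fails if it takes over 35 s, if anything falls off the work surface, if the arm or the gripper's body presses on something with over 40 N, if the wrist force passes 120 N, or if a joint passes its speed limit or range.

### The arm

A 6-joint arm with a two-finger parallel gripper is mounted at the origin on the work surface. World frame = base frame: x ahead of the robot, y to its left, z up, the work surface at z = 0. Lengths are in m, angles in degrees, forces in N, time in s.
With the tool pointing down it reaches from about 0.3 to 0.75 m from the base axis. Payload 8.5 kg.
Tool frame: the origin (TCP) lies midway between the tips of the shut fingers; the grasp point (between the pads) lies behind it (grasp_offset is the z of the grasp point in the tool frame, in m); z points along the fingers, y is the direction in which the jaws open and shut (so a half turn about z gives the same grasp; the last joint's range is limited). The gripper opens to 85 mm and grips with 20 to 120 N. Pads are 22 mm wide; open, the fingers measure 114 mm over their backs; the gripper's body (76 mm by 85 mm) begins 54 mm behind the grasp point. The pads swing forward as they close: fully open they stand 13 mm farther back than shut.
Start: joints at [-77.939, 21.807, 74.336, -0, 83.858, -12.336], TCP at [0.227, -0.501, 0.231] pointing down, gripper open.
Joint ranges: [-178.18, 178.18], [-50.72, 133.34], [12.68, 142.11], [-81.47, 261.47], [9.98, 163.14], [-165.26, 165.26]. Speed limits (degrees/s): [136.94, 136.94, 180, 180, 180, 180].

### API

Orientations are given as a 3x3 rotation matrix whose columns are the frame's x, y, z axes.
In Python, from rig import * gives the robot as it stands.
- The arm moves only by the shell command python3 -m pendant 'ROWS' [FORCE]. ROWS is JSON, one flat list of numbers, 7 for each row, row after row: the finger opening in mm, from 0 to 85.4, then the shift along the tool's x, y, z in units of 50 mm (1.0 is 50 mm), then the turn, a rotation vector about the tool's x, y, z in units of 8 degrees (1.0 is 8 degrees). In form: [hand, dx, dy, dz, wx, wy, wz, hand, dx, dy, dz, wx, wy, wz, ...]. A call has 1 to 12 rows; each row shifts and turns the commanded pose from where the row before left it, along the tool's axes as they then stand; what a row does not reach is not made up. A row lasts 1/10 s, in which the tool goes at most 50 mm and 8.59 degrees, less where a joint would pass 70% of its speed; a pose out of reach is approached as far as the arm can. A call is refused whole if a number of a shift passes 1 or a number of a turn 1, either way. A call with a gripper value outside its range is refused whole. The fingers move at their own pace and stop on an object; FORCE is the grip in N (left out, the last holds). Time passes only in rows, so rows that do not move let the fingers close. It gives the time, the measured TCP pose, the force and the opening at its end, in the units of the state.
- observe(): the state, without advancing time (a new reading comes with each control period).
- get_image(name): name is "side" or "top"; returns a dict with "frame" (400x640x3 uint8, red, green, blue), "depth" (400x640 float32, m along the optical axis (not along the pixel's ray), 0 where there is no reading), "K" (3x3 intrinsics, pixels), "rvec" (rotation vector, rad) and "tvec" (3), from world to camera coordinates, as OpenCV has them. Camera axes: x right, y down, z forward; pixel columns grow to the right and rows downward; lengths in m; the calibration is good to about 2 mm. A picture is of the moment at which its call begins.
- close_job(): hands the job in, once; it reports no verdict.
The state is a dict: "time_s": time; "q": joint angles; "qvel": joint speeds; "joint_efforts": joint torques, N m; "position": TCP position; "tool_rot": TCP orientation; "ft_force": force on the tool from outside, world axes, zero at the start; "wrist_torque": the same for the moment, N m; "grip_width": finger opening in m.
Only numpy, scipy, OpenCV 4.12 (cv2) and the standard library are available. Lean on these libraries where they do the work, as an engineer would, in place of code of your own. Each camera call takes 0.05 s, during which the arm holds its last target.

## Working session

There is one attempt and no reset: what is moved stays moved. The work goes in short steps, Python scripts to look and compute and a shell command to move; the robot and the scene stay as the last step left them, time stands still between calls to the robot, and variables do not carry over. Pictures are saved under pics/ and viewed, and the job is handed in when it is done.

```bash
mkdir -p pics; ls
python3 - <<'E'
from rig import *
import cv2,numpy as np
o=observe();print({k:np.round(v,3).tolist() for k,v in o.items()})
for n in("side","top"):
    d=get_image(n);cv2.imwrite(f"pics/{n}0.png",d["frame"][:,:,::-1]);print(n,d["K"].tolist(),cv2.Rodrigues(np.array(d["rvec"]))[0].round(3).tolist(),d["tvec"])
    np.savez(f"{n}0.npz",**d)
E
```

```text
pics
{'time_s': 0.0, 'q': [-77.938, 21.842, 74.387, 0.001, 83.857, -12.334], 'qvel': [0.027, -0.023, -0.053, 0.058, 0.022, 0.053], 'joint_efforts': [-0.0, -44.846, -23.128, -0.0, 0.005, 0.0], 'position': [0.227, -0.501, 0.231], 'tool_rot': [[0.911, 0.413, -0.0], [0.413, -0.911, 0.001], [0.0, -0.001, -1.0]], 'ft_force': [1.153, 0.09, 0.089], 'wrist_torque': [0.017, 0.016, 0.016], 'grip_width': 0.085}
side [[422.15066534599777, 0.0, 321.7722856089667], [0.0, 422.15066534599777, 195.34809344388458], [0.0, 0.0, 1.0]] [[-0.741, -0.671, 0.017], [-0.501, 0.535, -0.68], [0.447, -0.513, -0.733]] [0.43577355 0.31590863 0.57049982]
top [[435.28545460251627, 0.0, 331.78287735512714], [0.0, 435.28545460251627, 203.84264822853447], [0.0, 0.0, 1.0]] [[0.005, -1.0, -0.02], [-0.993, -0.002, -0.119], [0.119, 0.02, -0.993]] [0.01863917 0.54473014 0.8316683 ]
```

View pics/side0.png

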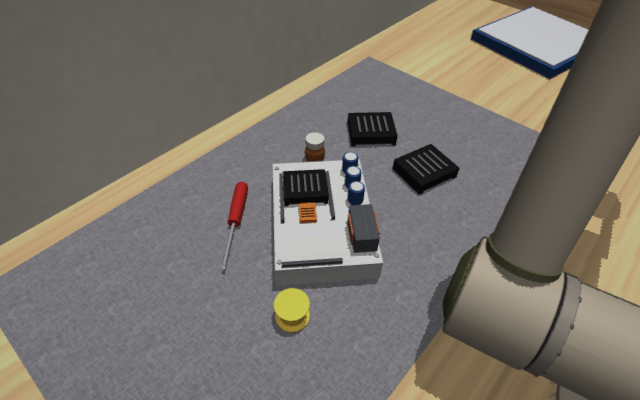

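View pics/top0.png

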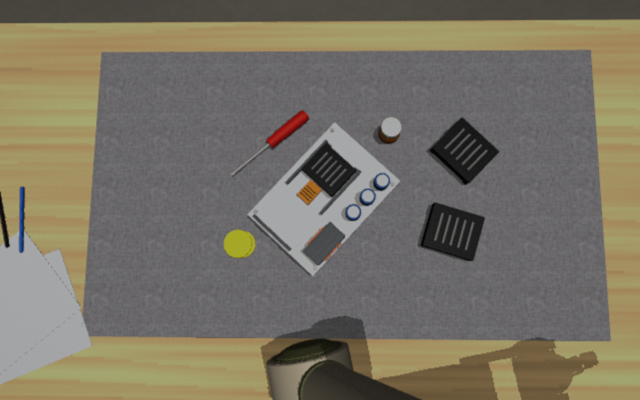

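The side view shows the chassis in the middle, with the cover at (305,186), the orange tab at (308,212) and the end stop at (312,262). In the top view the cover is at (330,168), the tab at (308,192) and the end stop at (271,231). The two black lids to the right are decoys. The screwdriver, jar and reel stand around the chassis.

```bash
cat > h.py <<'E'
import numpy as np,cv2
def load(n):
    d=dict(np.load(n)); d["R"]=cv2.Rodrigues(d["rvec"])[0]; return d
def ray(d,uv,z):
    uv=np.atleast_2d(uv).astype(float)
    p=np.c_[uv,np.ones(len(uv))]@np.linalg.inv(d["K"]).T@d["R"]
    c=-d["R"].T@d["tvec"].ravel()
    return c+p*((z-c[2])/p[:,2])[:,None]
def proj(d,P):
    return cv2.projectPoints(np.atleast_2d(P).astype(float),d["rvec"],d["tvec"],d["K"],None)[0][:,0]
E
python3 - <<'E'
from h import *
for n in("top","side"):
    d=load(n+"0.npz");f=d["frame"].astype(int);hsv=cv2.cvtColor(d["frame"],cv2.COLOR_RGB2HSV)
    # height map
    v,u=np.mgrid[:400,:640];dp=d["depth"];
    P=(np.stack([u,v,np.ones_like(u)],-1)@np.linalg.inv(d["K"]).T*dp[...,None]-d["tvec"].ravel())@d["R"]
    reg=np.zeros((400,640),bool)
    if n=="top":reg[110:290,235:410]=1
    else: reg[155:290,262:390]=1
    m=reg&(P[...,2]>.035)&(P[...,2]<.062)&(hsv[...,1]<60)&(hsv[...,2]>90)
    m=cv2.morphologyEx(m.astype(np.uint8),cv2.MORPH_OPEN,np.ones((3,3)))
    print(n,"deck z med",np.median(P[m>0][:,2]))
    q=P[m>0][:,:2];q=ray(d,np.argwhere(m>0)[:,::-1],.05)[:,:2]
    r=cv2.minAreaRect((q*1000).astype(np.float32));print("deck rect",r,cv2.boxPoints(r).round(1).tolist())
    o=reg&(hsv[...,0]<16)&(hsv[...,1]>150)&(hsv[...,2]>120)
    k,l,s,c=cv2.connectedComponentsWithStats(o.astype(np.uint8))
    for i in range(1,k):
        if s[i,4]>25:
            pix=np.argwhere(l==i)[:,::-1];w=ray(d,pix,.0595)*1000;print("orange",s[i],c[i],"z",np.median(P[l==i][:,2]),cv2.minAreaRect(w[:,:2].astype(np.float32)))
    b=reg&(P[...,2]>.066)&(P[...,2]<.078)
    k,l,s,c=cv2.connectedComponentsWithStats(b.astype(np.uint8))
    for i in range(1,k):
        if s[i,4]>100:
            pix=np.argwhere(l==i)[:,::-1];w=ray(d,pix,.072)*1000;print("blk",s[i],c[i],"z",np.median(P[l==i][:,2]),cv2.minAreaRect(w[:,:2].astype(np.float32)))
E
```

```text
top deck z med 0.05136346247734378
deck rect ((588.6967163085938, 6.8563995361328125), (175.53057861328125, 338.6543884277344), 47.461639404296875) [[404.6000061035156, 56.70000076293945], [654.0999755859375, -172.3000030517578], [772.7999877929688, -43.0], [523.2999877929688, 186.0]]
orange [267 111  41  34 392] [287.26530612 127.46173469] z 0.025459331749616676 ((692.232666015625, 108.87944793701172), (17.408069610595703, 93.08000946044922), 39.77375030517578)
blk [ 301  143   55   54 1512] [328.16269841 168.88227513] z 0.0731902543759354 ((607.585693359375, 26.980758666992188), (80.62397003173828, 70.3494644165039), 47.33395004272461)
side deck z med 0.05028977380719698
deck rect ((556.1162109375, 37.044708251953125), (175.03240966796875, 250.7989959716797), 47.5488166809082) [[404.5, 57.099998474121094], [589.5999755859375, -112.19999694824219], [707.7000122070312, 17.0], [522.7000122070312, 186.3000030517578]]
orange [299 203  18  18 217] [307.01843318 211.07373272] z 0.058940900385959394 ((564.8583374023438, 66.08981323242188), (28.49638557434082, 39.459632873535156), 47.61787033081055)
blk [ 283  169   45   32 1267] [304.34017364 184.57853197] z 0.07219604426559777 ((605.6270141601562, 29.817222595214844), (79.74818420410156, 75.75167846679688), 47.37154006958008)
blk [348 219  31  29 150] [361.49333333 241.05333333] z 0.0724367705212739 ((460.3324890136719, 58.325965881347656), (34.75162887573242, 69.72311401367188), 86.88451385498047)
```

The geometry checks out: the deck measures 175×251 mm. The cover's measured centre (0.6076, 0.0270) agrees with the chassis prediction (0.6079, 0.0269). The tab is also within 1.5 mm. Chassis origin is about (0.5747, 0.0573), with +x at 137.5° in the world. I'll now move over the tab with the fingers shut.

```bash
python3 -c "
import rig;print([n for n in dir(rig) if n[0]!='_'],getattr(rig,'grasp_offset',None))"
python3 -m pendant '[0,0.75,-0.52,0,0,0,0, 0,0.75,-0.52,0,0,0,0, 0,0.75,-0.52,0,0,0,0, 0,0.75,-0.52,0,0,0,0, 0,0.75,-0.52,0,0,0,0, 0,0.75,-0.52,0,0,0,0, 0,0.75,-0.52,0,0,0,0, 0,0.75,-0.52,0,0,0,0, 0,0.75,-0.52,0,0,0,0, 0,0.75,-0.52,0,0,0,0, 0,0.75,-0.52,0,0,0,0, 0,0.75,-0.52,0,0,0,0]'
python3 -m pendant '[0,0,0,0,0,0,-1, 0,0,0,0,0,0,-1, 0,0,0,0,0,0,-1, 0,0,0,0,0,0,-1, 0,0,0,0,0,0,-1, 0,0,0,0,0,0,-1, 0,0,0,0,0,0,-1, 0,0,0,0,0,0,-1, 0,0,0,0,0,0,-1, 0,0,0,0,0,0,-1, 0,0,0,0,0,0,-1, 0,0,0,0,0,0,-1]'
python3 -m pendant '[0,0,0,0,0,0,-1, 0,0,0,0,0,0,-1, 0,0,0,0,0,0,-0.14, 0,0,0,0,0,0,0]'
cat > st.py <<'E'
from rig import *
import numpy as np
o=observe();p=np.array(o["position"])*1000;R=np.array(o["tool_rot"])
X=np.array([-.7377,.675,0]);Y=np.array([-.675,-.7377,0]);O=np.array([574.7,57.3,0])
print("t",o["time_s"],"chassis xyz",[round(float((p-O)@a),1) for a in(X,Y,[0,0,1])],"yaw",round(float(np.degrees(np.arctan2(R[1,0],R[0,0]))),2),"z",R[:,2].round(4),"F",np.round(o["ft_force"],1),"w",round(o["grip_width"],4))
E
python3 st.py
```

```text
['MotionError', 'close_job', 'get_image', 'grasp_offset', 'observe'] -0.0187
time_s: 1.3
position: [0.5087, -0.029, 0.2311]
tool_rot: [[0.911, 0.413, -0.0], [0.413, -0.911, 0.0], [-0.0, -0.0, -1.0]]
ft_force: [-0.3, 0.6, 0.3]
grip_width: 0.0002
time_s: 2.5
position: [0.5079, -0.0308, 0.231]
tool_rot: [[-0.511, 0.86, -0.001], [0.86, 0.511, 0.0], [0.001, -0.001, -1.0]]
ft_force: [0.4, -0.4, -0.3]
grip_width: -0.0001
time_s: 2.9
position: [0.508, -0.0309, 0.2311]
tool_rot: [[-0.736, 0.677, -0.001], [0.677, 0.736, 0.0], [0.0, -0.0, -1.0]]
ft_force: [0.3, 0.2, 0.1]
grip_width: 0.0001
t 2.9 chassis xyz [-10.3, 110.0, 231.1] yaw 137.36 z [-5.e-04  2.e-04 -1.e+00] F [0.3 0.2 0.1] w 0.0001
```

```bash
python3 -m pendant '[0,0.17,0.73,0,0,0,0, 0,0.17,0.73,0,0,0,0, 0,0.17,0.74,0,0,0,0, 0,0,0,0.8,0,0,0, 0,0,0,0.8,0,0,0, 0,0,0,0.8,0,0,0, 0,0,0,0.4,0,0,0, 0,0,0,0.2,0,0,0, 0,0,0,0,0,0,0]'
python3 st.py
python3 - <<'E'
from rig import *
import cv2
for n in("side","top"):
    d=get_image(n);cv2.imwrite(f"pics/{n}1.png",cv2.resize(d["frame"][100:300,200:440,::-1],None,fx=3,fy=3))
E
```

```text
time_s: 3.8
position: [0.5633, 0.0675, 0.0805]
tool_rot: [[-0.736, 0.677, -0.002], [0.677, 0.736, 0.0], [0.001, -0.001, -1.0]]
ft_force: [-0.5, -0.4, -0.5]
grip_width: 0.0001
t 3.8 chassis xyz [15.3, 0.2, 80.5] yaw 137.42 z [-1.8e-03  2.0e-04 -1.0e+00] F [-0.5 -0.4 -0.5] w 0.0001
```

View pics/side1.png

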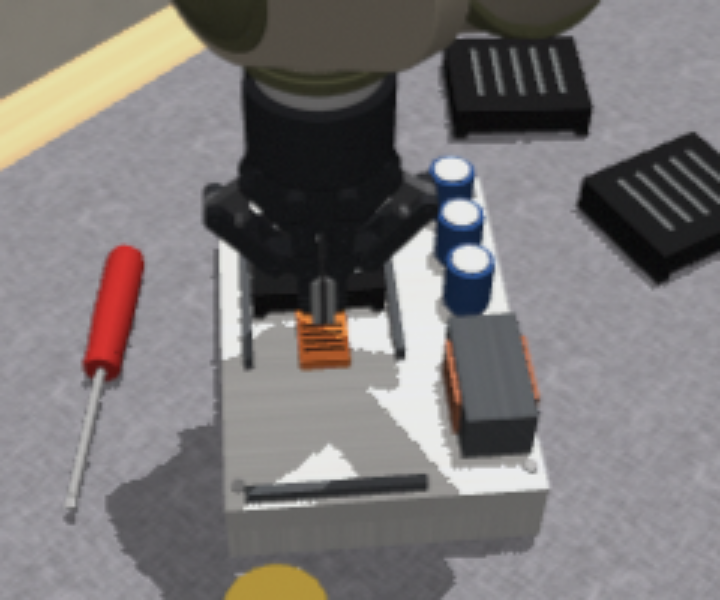

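View pics/top1.png

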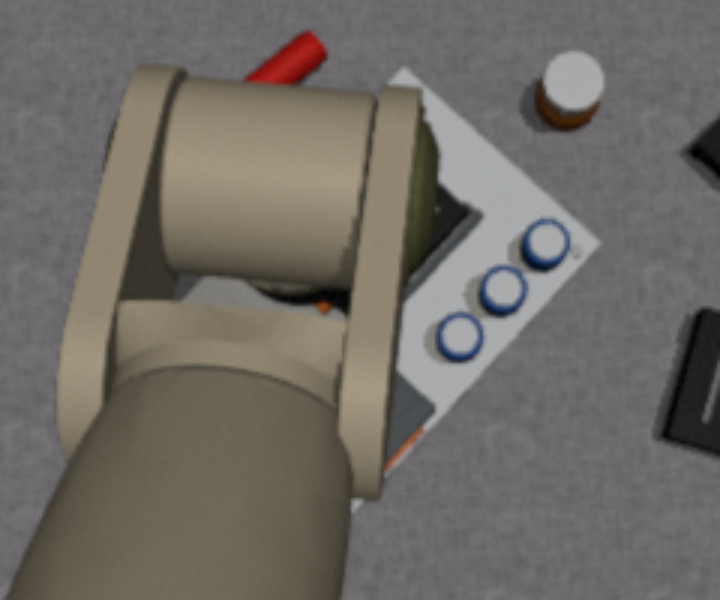

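The side view shows the shut fingertips at about (322,318), centred over the orange tab at (323,340) and clear of the cover. I'll press slowly now.

```bash
python3 -m pendant '[0,0,0,0.2,0,0,0, 0,0,0,0.16,0,0,0, 0,0,0,0.05,0,0,0, 0,0,0,0.05,0,0,0, 0,0,0,0.04,0,0,0, 0,0,0,0.04,0,0,0, 0,0,0,0,0,0,0]'
python3 st.py
python3 -m pendant '[0,0,0,0.03,0,0,0, 0,0,0,0,0,0,0]'
python3 st.py
```

```text
time_s: 4.6
position: [0.5636, 0.0675, 0.0542]
tool_rot: [[-0.737, 0.675, 0.0], [0.675, 0.737, 0.0], [-0.0, 0.0, -1.0]]
ft_force: [-0.2, -0.4, -0.3]
grip_width: -0.0001
t 4.6 chassis xyz [15.0, -0.0, 54.2] yaw 137.51 z [ 2.e-04  0.e+00 -1.e+00] F [-0.2 -0.4 -0.3] w -0.0001
time_s: 4.8
position: [0.5638, 0.0675, 0.0528]
tool_rot: [[-0.737, 0.675, 0.0], [0.675, 0.737, -0.0], [-0.0, 0.0, -1.0]]
ft_force: [-1.2, -1.2, 2.4]
grip_width: 0.0001
t 4.8 chassis xyz [14.9, -0.1, 52.8] yaw 137.52 z [ 4.e-04 -0.e+00 -1.e+00] F [-1.2 -1.2  2.4] w 0.0001
```

```bash
python3 -m pendant '[0,0,0,0.03,0,0,0, 0,0,0,0,0,0,0]'
python3 -m pendant '[0,0,0,0.02,0,0,0, 0,0,0,0,0,0,0]'
python3 st.py
```

```text
time_s: 5.0
position: [0.5637, 0.0675, 0.0513]
tool_rot: [[-0.737, 0.675, 0.0], [0.675, 0.737, 0.0], [-0.0, 0.0, -1.0]]
ft_force: [-0.4, 0.3, 0.6]
grip_width: -0.0003
time_s: 5.2
position: [0.5638, 0.0675, 0.0505]
tool_rot: [[-0.737, 0.675, 0.001], [0.675, 0.737, -0.0], [-0.0, 0.0, -1.0]]
ft_force: [-0.6, -0.4, 5.2]
grip_width: 0.0002
t 5.2 chassis xyz [14.9, -0.1, 50.5] yaw 137.52 z [ 5.e-04 -0.e+00 -1.e+00] F [-0.6 -0.4  5.2] w 0.0002
```

```bash
python3 -m pendant '[0,0,0,0.02,0,0,0, 0,0,0,0,0,0,0]'
python3 st.py
```

```text
time_s: 5.4
position: [0.5638, 0.0675, 0.0505]
tool_rot: [[-0.738, 0.675, 0.001], [0.675, 0.738, -0.0], [-0.001, 0.001, -1.0]]
ft_force: [-4.0, 0.3, 13.3]
grip_width: 0.0001
t 5.4 chassis xyz [14.9, -0.2, 50.5] yaw 137.52 z [ 1.1e-03 -2.0e-04 -1.0e+00] F [-4.   0.3 13.3] w 0.0001
```

The tab bottomed out: the tip stays at z = 50.5 mm and the force rose from 5 to 13 N. Next I lift, go behind the cover and look.

```bash
python3 -m pendant '[0,0,0,-0.2,0,0,0, 0,0,0,-0.5,0,0,0, 0,0,0,-0.6,0,0,0, 0,-0.6,0,0,0,0,0, 0,-0.6,0,0,0,0,0, 0,-0.6,0,0,0,0,0, 0,-0.54,0,0,0,0,0, 0,0,0,0,0,0,0]'
python3 st.py
python3 - <<'E'
from rig import *
import cv2
for n in("side","top"):
    d=get_image(n);cv2.imwrite(f"pics/{n}2.png",cv2.resize(d["frame"][100:300,200:440,::-1],None,fx=3,fy=3))
E
```

```text
time_s: 6.2
position: [0.6516, -0.014, 0.1138]
tool_rot: [[-0.736, 0.677, 0.001], [0.677, 0.736, -0.001], [-0.001, 0.0, -1.0]]
ft_force: [-0.7, 0.4, 0.8]
grip_width: 0.0001
t 6.2 chassis xyz [-104.8, 0.7, 113.8] yaw 137.38 z [ 1.e-03 -6.e-04 -1.e+00] F [-0.7  0.4  0.8] w 0.0001
```

View pics/side2.png

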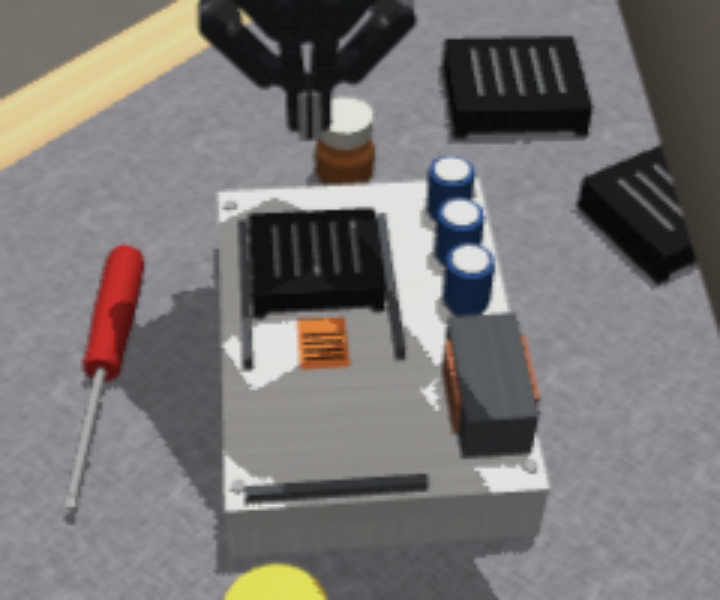

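View pics/top2.png

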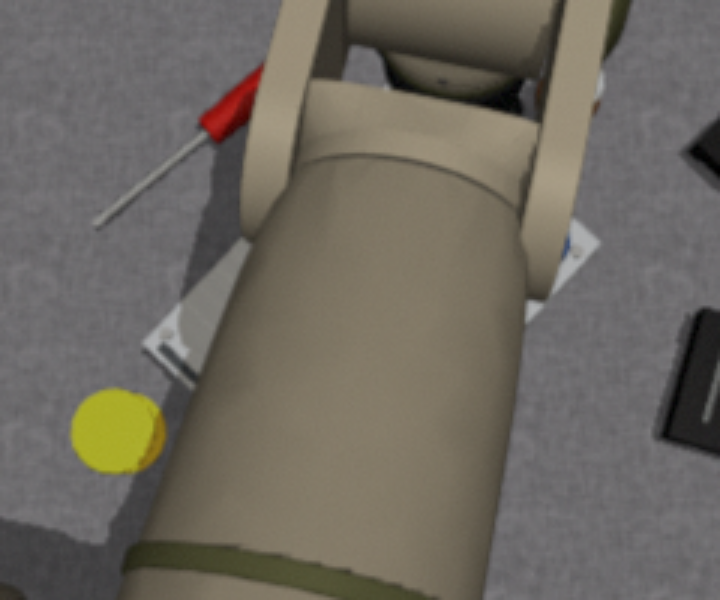

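The side view shows the tab flush with the deck at (323,342) and the cover still seated at (318,258). The fingers are behind the cover at (312,115), still high. I'll descend behind the cover and creep up to its back face.

```bash
python3 -m pendant '[0,0,0,0.5,0,0,0, 0,0,0,0.4,0,0,0, 0,0,0.01,0.2,0,0,0, 0,0,0,0.05,0,0,0, 0,0,0,0,0,0,0]'
python3 st.py
python3 -m pendant '[0,0.1,0,0,0,0,0, 0,0.08,0,0,0,0,0, 0,0.06,0,0,0,0,0, 0,0,0,0,0,0,0]'
python3 st.py
```

```text
time_s: 6.8
position: [0.6503, -0.0108, 0.0573]
tool_rot: [[-0.738, 0.675, 0.0], [0.675, 0.738, -0.0], [-0.0, 0.0, -1.0]]
ft_force: [-0.0, -0.2, -0.2]
grip_width: -0.0001
t 6.8 chassis xyz [-101.7, -0.8, 57.3] yaw 137.54 z [ 4.e-04 -0.e+00 -1.e+00] F [-0.  -0.2 -0.2] w -0.0001
time_s: 7.2
position: [0.6412, -0.0027, 0.0573]
tool_rot: [[-0.738, 0.675, 0.001], [0.675, 0.738, -0.0], [-0.001, 0.0, -1.0]]
ft_force: [-0.6, 0.9, 1.1]
grip_width: -0.0001
t 7.2 chassis xyz [-89.6, -0.6, 57.3] yaw 137.54 z [ 6.e-04 -1.e-04 -1.e+00] F [-0.6  0.9  1.1] w -0.0001
```

```bash
python3 -m pendant '[0,0.06,0,0,0,0,0, 0,0.06,0,0,0,0,0, 0,0.06,0,0,0,0,0, 0,0.06,0,0,0,0,0, 0,0.06,0,0,0,0,0, 0,0.06,0,0,0,0,0, 0,0,0,0,0,0,0]'
python3 st.py
python3 - <<'E'
from rig import *
import cv2
d=get_image("side");cv2.imwrite("pics/side3.png",cv2.resize(d["frame"][100:300,200:440,::-1],None,fx=3,fy=3))
E
```

```text
time_s: 7.9
position: [0.6276, 0.0096, 0.0567]
tool_rot: [[-0.738, 0.675, -0.001], [0.675, 0.738, 0.0], [0.001, -0.0, -1.0]]
ft_force: [0.3, 0.3, -0.1]
grip_width: -0.0004
t 7.9 chassis xyz [-71.2, -0.5, 56.7] yaw 137.53 z [-1.e-03  4.e-04 -1.e+00] F [ 0.3  0.3 -0.1] w -0.0004
```

View pics/side3.png

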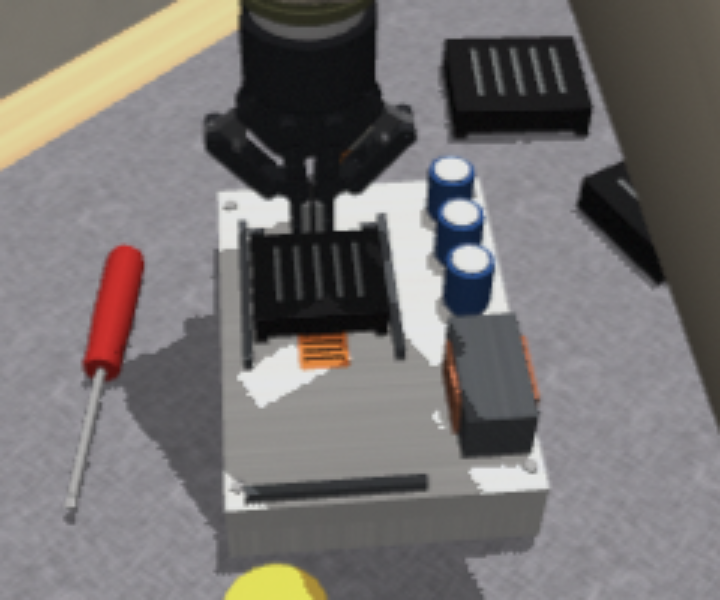

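The cover has slid about 20 mm, flat, and its front is passing over the pressed tab at (323,350). I'll keep pushing.

```bash
python3 -m pendant '[0,0.06,0,0,0,0,0, 0,0.07,0,0,0,0,0, 0,0.07,0,0,0,0,0, 0,0.07,0,0,0,0,0, 0,0.07,0,0,0,0,0, 0,0.07,0,0,0,0,0, 0,0.07,0,0,0,0,0, 0,0.07,0,0,0,0,0, 0,0.07,0,0,0,0,0, 0,0.07,0,0,0,0,0, 0,0.07,0,0,0,0,0, 0,0.07,0,0,0,0,0]'
python3 st.py
python3 -m pendant '[0,0.07,0,0,0,0,0, 0,0.07,0,0,0,0,0, 0,0.07,0,0,0,0,0, 0,0.07,0,0,0,0,0, 0,0.07,0,0,0,0,0, 0,0.07,0,0,0,0,0, 0,0.07,0,0,0,0,0, 0,0.07,0,0,0,0,0, 0,0.05,0,0,0,0,0, 0,0.03,0,0,0,0,0, 0,0.02,0,0,0,0,0, 0,0,0,0,0,0,0]'
python3 st.py
python3 - <<'E'
from rig import *
import cv2
d=get_image("side");cv2.imwrite("pics/side4.png",cv2.resize(d["frame"][100:300,200:440,::-1],None,fx=3,fy=3))
E
```

```text
time_s: 9.15
position: [0.5973, 0.0373, 0.0568]
tool_rot: [[-0.737, 0.675, -0.0], [0.675, 0.737, 0.0], [0.0, -0.0, -1.0]]
ft_force: [0.6, 0.0, -1.1]
grip_width: -0.0004
t 9.15 chassis xyz [-30.1, -0.5, 56.8] yaw 137.52 z [-0.  0. -1.] F [ 0.6  0.  -1.1] w -0.0004
time_s: 10.35
position: [0.5731, 0.0595, 0.0569]
tool_rot: [[-0.738, 0.675, -0.0], [0.675, 0.738, 0.0], [0.0, -0.0, -1.0]]
ft_force: [0.2, -0.9, -0.9]
grip_width: -0.0001
t 10.35 chassis xyz [2.7, -0.5, 56.9] yaw 137.52 z [-2.e-04  1.e-04 -1.e+00] F [ 0.2 -0.9 -0.9] w -0.0001
```

View pics/side4.png

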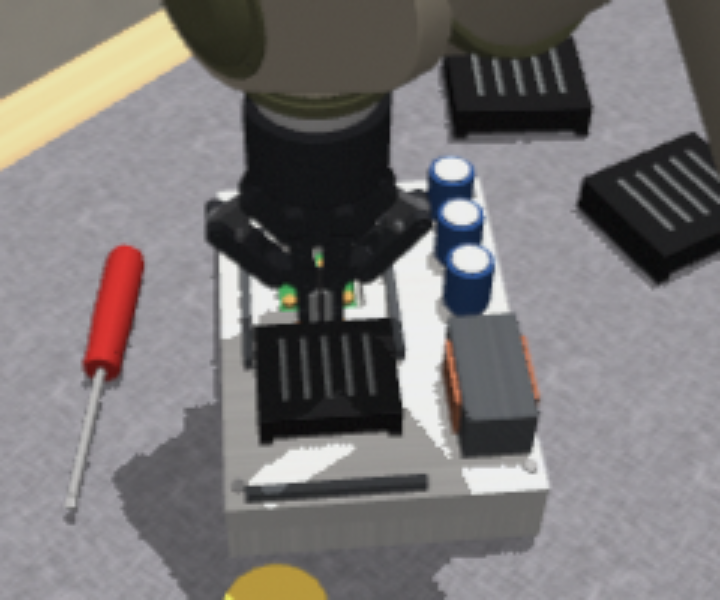

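The cover lies flat between the rail ends and the end stop, with the green terminals exposed behind it at (290–350,295). I'll back off, lift and move away to check.

```bash
python3 -m pendant '[0,-0.1,0,0,0,0,0, 0,-0.2,0,0,0,0,0, 0,0,0,-0.3,0,0,0, 0,0,0,-0.8,0,0,0, 0,0,0,-0.8,0,0,0, 0,0,0,-0.9,0,0,0, 0,0,-0.7,-0.3,0,0,0, 0,0,-0.8,0,0,0,0, 0,0,-0.8,0,0,0,0, 0,0,-0.8,0,0,0,0, 0,0,0,0,0,0,0]'
python3 st.py
python3 - <<'E'
from rig import *
import cv2
from h import *
for n in("side","top"):
    d=get_image(n);cv2.imwrite(f"pics/{n}5.png",cv2.resize(d["frame"][100:300,200:440,::-1],None,fx=3,fy=3));np.savez(n+"5.npz",**d)
d=load("side5.npz")
v,u=np.mgrid[:400,:640]
P=(np.stack([u,v,np.ones_like(u)],-1)@np.linalg.inv(d["K"]).T*d["depth"][...,None]-d["tvec"].ravel())@d["R"]*1000
Q=P-[574.7,57.3,0];x=Q@[-.7377,.675,0];y=Q@[-.675,-.7377,0];z=Q[...,2]
m=(abs(y)<50)&(abs(x)<124)&(z>67)&(z<77)
print("cover top",m.sum(),np.percentile(x[m],[1,99]),np.percentile(y[m],[1,99]),"z",np.percentile(z[m],[5,50,95]))
print("plane fit z~x,y slopes deg",np.degrees(np.linalg.lstsq(np.c_[x[m],y[m],np.ones(m.sum())],z[m],rcond=None)[0][:2]))
E
```

```text
time_s: 11.5
position: [0.4778, -0.0679, 0.2123]
tool_rot: [[-0.735, 0.678, -0.0], [0.678, 0.735, -0.001], [-0.0, -0.001, -1.0]]
ft_force: [0.4, -0.8, -0.1]
grip_width: -0.0001
t 11.5 chassis xyz [-13.0, 157.8, 212.3] yaw 137.28 z [-4.e-04 -8.e-04 -1.e+00] F [ 0.4 -0.8 -0.1] w -0.0001
cover top 1603 [14.64019799 84.06383005] [-39.84817297  38.33517347] z [70.07461408 72.20413681 73.95932729]
plane fit z~x,y slopes deg [-0.73381939 -0.06070417]
```

View pics/side5.png

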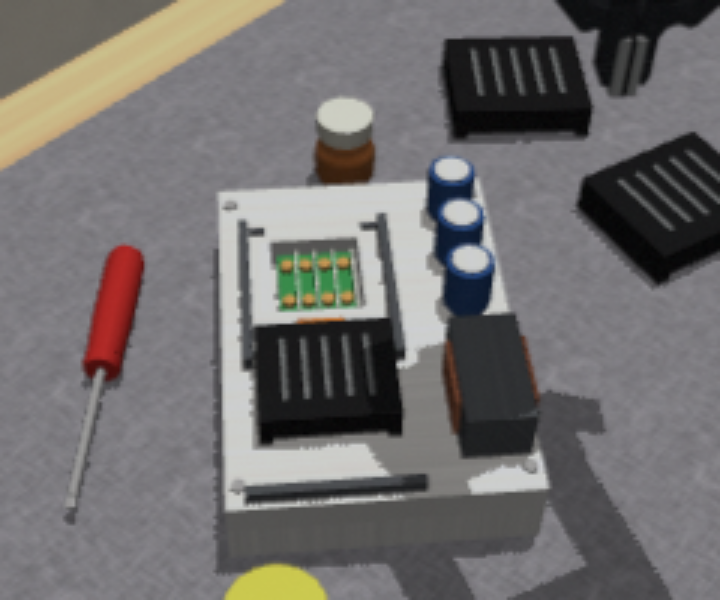

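View pics/top5.png

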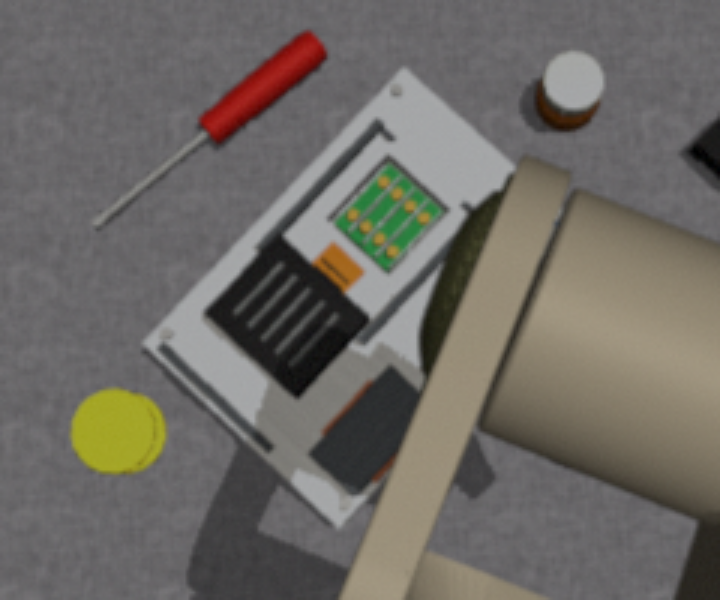

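The opening is fully clear at (316,275) in the side view and (390,213) in the top view. The cover lies flat with its origin at about chassis x = 49 mm, and the bystanders have not moved.

```bash
python3 -c "
from rig import *
print(close_job())"
```

```text
the job is handed in; nothing more can be done
None
```

The terminal cover is off the opening and the job is handed in, at about 11.6 s on the robot's clock.

- **Tab:** I pressed it with the shut fingertips until it bottomed out. The tip stopped at z = 50.5 mm (0.5 mm proud) while the force rose to 13 N.
- **Cover:** I then pushed it from behind along the rails, over the pressed tab, with next to no force on the wrist sensor at each check. I backed the fingers off before lifting away.
- **Last checks:** The cover's origin is at about chassis x = 49 mm, where more than 20 mm is needed. Its top is at z = 72 mm, as expected for a cover lying on the deck. The depth-image fit gave a tilt of about 0.7°, which I take as depth noise. The green terminal strip is in full view. By eye, the screwdriver, reel and jar look unmoved in both cameras; I did not measure their positions. The robot was touching nothing.

No check failed or disagreed.

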